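Drop in the guide pins and hold the bracket over them for a fit check

TASK

Drop the two steel guide pins from the wooden block end-down into the two sockets of the steel base, one in each, and let go of them. Then lift the aluminium bracket by its fin, carry it over the steel channel, and stop with it level and hovering about 10 mm above the tops of the pins, each of its two holes centred over a pin and nothing touching it but the gripper, so that the fit can be checked. Finish while still holding it there, and do not disturb the other things on the table.

Things in the scene. Friction and masses are not known exactly. Their poses are not given: they have to be found in the camera images.
- base: bare steel block fixed to the table, 150 x 60 x 50 mm high, left of the channel; origin at the centre of its underside (on the table), x along its length, z up. Two upright sockets, 20 mm across, 40 mm deep, 50 mm either side of the centre along x. A pin standing in one has its top 110 mm above the table
- socket_a (a point): centre of the mouth of the base's socket at its -x end, on its top face, 50 mm above the table
- socket_b (a point): centre of the mouth of the base's socket at its +x end, on its top face, 50 mm above the table
- rack: wooden block fixed to the table, 110 x 50 x 40 mm high, right of the channel, which stocks the two pins; origin at the centre of its underside, x along its length. Two vertical holes, 19 mm across and 32 mm deep, 35 mm either side of the centre along x, a pin standing in each
- pin_a: round steel guide pin, 16 mm across, 100 mm long, 0.15 kg, slightly chamfered foot; stands upright in the rack's -x hole with its top 108 mm above the table; origin at the centre of its lower end, z along it. Either pin may go in either socket
- pin_b: the same kind of pin, in the rack's +x hole; origin at the centre of its lower end, z along it
- bracket: aluminium, 0.3 kg, flat on the table right of the channel: plate 150 (x) x 70 (y) x 8 mm, two 28 mm holes 50 mm either side of the centre along x, and in the middle an upright fin to grip, 56 mm long (x), 8 mm thick (y), from 8 to 58 mm above the underside. Origin: centre of the underside, x along its length, z up. Same when turned half round
- channel: grey steel C-section, 260 long x 40 x 90 mm high, standing loose on the table between the base and the rest, its length pointing roughly away from the robot; origin at the centre of its underside. To be left alone
- drink_can: drinks can, 66 mm across, 122 mm high, beyond the far end of the channel; origin at the centre of its underside. To be left alone
- foam_cup: white cup, 86 mm across, 105 mm high, at the far left; origin at the centre of its underside. To be left alone
- tape_measure: tape measure, 75 x 42 x 68 mm high, near left; origin at the centre of its underside. To be left alone
- screwdriver: screwdriver lying at the right; origin on its underside. To be left alone
- wrench: wrench lying at the left; origin on its underside. To be left alone
Not all that is in view belongs to the job. What is shaped like the bracket but green or yellow is not meant.

How it is judged (in metres and radians):
On the way:
1. both pins stand in the base's sockets, let go, with the bracket still on the table ((horizontal distance between pin_a and socket_a below 0.008 m or horizontal distance between pin_a and socket_b below 0.008 m) and height (world z) of each of pin_a, pin_b below 0.022 m and angle between each of pin_a, pin_b's own z axis and vertical below 0.2 rad and (horizontal distance between pin_b and socket_a below 0.008 m or horizontal distance between pin_b and socket_b below 0.008 m) and height (world z) of bracket below 0.02 m and contact force between each of pin_a, pin_b and the fingers below 0.1 N), for 0.2 s.
At the end, for the whole second after the job is handed in: Pins home in the two sockets (foot within 8 mm of the axis, under 22 mm high, lean under 0.2 rad); bracket held by the fingers, still, level and in line with the base within 0.08 rad, centred on it within 6 mm, underside 113 to 135 mm above the table, touching nothing but the gripper ((horizontal distance between pin_a and socket_a below 0.008 m or horizontal distance between pin_a and socket_b below 0.008 m) and height (world z) of each of pin_a, pin_b below 0.022 m and angle between each of pin_a, pin_b's own z axis and vertical below 0.2 rad and (horizontal distance between pin_b and socket_a below 0.008 m or horizontal distance between pin_b and socket_b below 0.008 m) and horizontal distance between bracket and base below 0.006 m and angle between the x axis of bracket and the x axis of base, either way round below 0.08 rad and angle between bracket's own z axis and vertical below 0.08 rad and z of bracket in the frame of base between 0.113 and 0.135 m and contact force between bracket and the fingers above 1 N and linear speed of bracket below 0.02 m/s and angular speed of bracket below 0.2 rad/s and contact force between bracket and base below 0.1 N and contact force between bracket and pin_a below 0.1 N and contact force between bracket and pin_b below 0.1 N and contact force between bracket and rack below 0.1 N and contact force between bracket and channel below 0.1 N and contact force between bracket and drink_can below 0.1 N and contact force between bracket and foam_cup below 0.1 N and contact force between bracket and tape_measure below 0.1 N and contact force between bracket and screwdriver below 0.1 N and contact force between bracket and wrench below 0.1 N); the arm keeps its last pose, push and grip.
It fails at once if a bystander (channel, drinks can, cup, tape measure, screwdriver, wrench) is moved by more than 20 mm (distance of any of channel, drink_can, foam_cup, tape_measure, screwdriver, wrench from where it was at the start of the episode above 0.02 m).
It also fails if it takes over 72 s, if anything falls off the work surface, if the arm or the gripper's body presses on something with over 40 N, if the wrist force passes 120 N, or if a joint passes its speed limit or range.

ROBOT

A 7-joint arm with a two-finger parallel gripper is mounted at the origin on the work surface. World frame = base frame: x ahead of the robot, y to its left, z up, the work surface at z = 0. Lengths are in mm, angles in rad, forces in N, time in s.
With the tool pointing down it reaches from about 350 to 900 mm from the base axis. Payload 8.1 kg.
Tool frame: the origin (TCP) lies midway between the tips of the shut fingers; the grasp point (between the pads) lies 19 mm behind it; z points along the fingers, y is the line along which they close (so a half turn about z gives the same grasp; the last joint's range is limited). The gripper opens to 92 mm and grips with 3 to 60 N. Pads are 19 mm wide; open, the fingers measure 130 mm over their backs; the gripper's body (75 mm by 190 mm) begins 47 mm behind the grasp point.
Start: joints at [1.089, 0.434, 0.025, 1.573, -0.012, 1.134, -0.075], TCP at [231.107, -580.716, 226.742] pointing down, gripper open.
Joint ranges: [-2.62, 2.62], [-0.44, 2.09], [-1.27, 1.32], [0.08, 2.57], [-1.32, 4.46], [0.12, 2], [-2.74, 2.74]. Speed limits (rad/s): [2.22, 2.22, 3.01, 3.01, 3.14, 3.14, 3.14].

INTERFACE

Orientations are given as a unit quaternion [x, y, z, w].
In Python, from station import manip gives the robot as it stands.
- The arm moves only by the tool step_arm, never from a script. Its argument "moves" is a list that holds one entry, the list of rows, each a list of 7 numbers: the opening, from -1 (shut) to 1 (fully open), then the shift along the tool's x, y, z in cm, then the turn, a rotation vector about the tool's x, y, z in degrees. In form: [[[jaw, dx, dy, dz, wx, wy, wz], ...]]. A call has 1 to 10 rows; each row is the pose to reach, as a shift and turn from the pose commanded when the call began, along the tool's axes at that moment; what a row does not reach only later rows make up. A row lasts 1/10 s, in which the tool goes at most 50 mm and 8.59 degrees, less where a joint would pass 70% of its speed; a pose out of reach is approached as far as the arm can. A call with a gripper value outside its range is refused whole. The fingers move at their own pace and stop on an object; "newtons" is the grip in N (left out, the last holds). Time passes only in rows, so rows that repeat a pose let the fingers close. It gives the time, the measured TCP pose, the force, the opening and the grip force at its end, in the units of the state.
- manip.observe(): the state, without advancing time (a new reading comes with each control period).
- manip.snapshot(name): name is "scene" or "top" or "wrist"; returns a dict with "pixels" (400x640x3 uint8, red, green, blue), "depth" (400x640 float32, mm along the optical axis (not along the pixel's ray), 0 where there is no reading), "intrinsics" (3x3 intrinsics, pixels), "distortion" ([k1, k2, p1, p2, k3] as OpenCV has them; the pictures are not rectified), "position" and "rotation" of the camera in the world; the wrist camera has in their place "hand_eye" (4x4, takes a point from camera to tool coordinates, whose origin is the TCP and whose axes are the flange's). Camera axes: x right, y down, z forward; pixel columns grow to the right and rows downward; lengths in mm; the calibration is good to about 2 mm. A picture is of the moment at which its call begins: read the wrist's pose just before it.
- manip.finish_job(): hands the job in; it is judged then, once.
The state is a dict: "t": time; "joints": joint angles; "qd": joint speeds; "effort": joint torques, N m; "tool_pos": TCP position; "tcp_rot": TCP orientation; "force": force on the tool from outside, world axes, zero at the start; "ft_torque": the same for the moment, N m; "gripper_width": finger opening in mm; "gripper_force": force on a finger pad.
Only numpy, scipy, OpenCV 4.12 (cv2) and the standard library are available. Lean on these libraries where they do the work, as an engineer would, in place of code of your own. Each camera call takes 0.05 s, during which the arm holds its last target. There are 200 camera calls.

## Working session

There is one attempt and no reset: what is moved stays moved. The work goes in short steps, Python scripts to look and compute and a tool call to move; the robot and the scene stay as the last step left them, time stands still between calls to the robot, and variables do not carry over. Pictures are saved under pics/ and viewed, at most 10 in all, crops included, and the job is handed in when it is done.

Besides the shell and the picture viewer there is one more tool, called after ">>>" as name([rows], argument=value, ...), one row to a line, values as JSON. step_arm: Moves the arm, as the interface text tells. Its arguments: {"type":"object","properties":{"moves":{"type":"array"},"newtons":{"type":"number"}},"required":["moves"]}

```bash
ls; mkdir -p pics
cat > h.py <<'E'
import numpy as np, cv2
from scipy.spatial.transform import Rotation as R
from station import manip
def snap(n):
    st=manip.observe(); s=manip.snapshot(n)
    if n=="wrist":
        H=np.array(s["hand_eye"]); T=np.eye(4); T[:3,:3]=R.from_quat(st["tcp_rot"]).as_matrix(); T[:3,3]=st["tool_pos"]
        M=T@H; s["position"]=M[:3,3]; s["rotation"]=M[:3,:3]
    s["st"]=st; return s
def rays(s,px):
    p=cv2.undistortPoints(np.array(px,float).reshape(-1,1,2),np.array(s["intrinsics"],float),np.array(s["distortion"],float)).reshape(-1,2)
    d=np.c_[p,np.ones(len(p))]
    Rm=np.array(s["rotation"],float)
    if Rm.shape!=(3,3): Rm=R.from_quat(Rm).as_matrix()
    return np.array(s["position"],float),d@Rm.T
def onplane(s,px,z):
    o,d=rays(s,px); return o+d*((z-o[2])/d[:,2])[:,None]
def bydepth(s,px):
    o,d=rays(s,px); q=np.array(px).round().astype(int)
    return o+d*s["depth"][q[:,1],q[:,0]][:,None]
def cloud(s):
    v,u=np.mgrid[0:400,0:640]; o,d=rays(s,np.c_[u.ravel(),v.ravel()])
    return (o+d*s["depth"].reshape(-1,1)).reshape(400,640,3)
def save(s,n): cv2.imwrite("pics/"+n,s["pixels"][:,:,::-1])
E
python3 - <<'E'
from h import *
print(manip.observe())
for n in ("scene","top"):
    s=snap(n); print(n,s["position"],s["rotation"]); np.savez(n,**{k:v for k,v in s.items() if k!="st"}); save(s,n+"0.png")
E
```

```text
pics
{'t': 0.0, 'joints': array([ 1.08937482,  0.43523473,  0.02495431,  1.57408027, -0.01157443,
        1.13401199, -0.07507773]), 'qd': array([ 5.55306145e-04, -9.88833308e-04,  5.45049170e-04, -1.91852946e-03,
        1.87044144e-04, -1.55900413e-03,  2.18482384e-06]), 'effort': array([-1.74789857e-04, -6.67858815e+01,  9.84864347e-01, -3.14461613e+01,
       -6.05223561e-02,  4.29577637e-02,  1.71729807e-04]), 'tool_pos': array([ 230.90180845, -580.23528501,  225.94398329]), 'tcp_rot': array([ 9.82116884e-01,  1.88270536e-01, -2.27269055e-04, -7.61753278e-04]), 'force': array([-0.28298486, -0.45256128,  0.2464274 ]), 'ft_torque': array([-0.01590889,  0.01300894,  0.02737644]), 'gripper_force': 0.0, 'gripper_width': 91.5445230897239}
scene [1633.26974028 -674.61457207 1110.65573352] [ 0.78361869  0.43621319 -0.21994593 -0.38377545]
top [ 434.08140057    6.60940733 1057.04072626] [ 0.71549471 -0.69791496  0.01707421 -0.02627751]
```

View pics/top0.png

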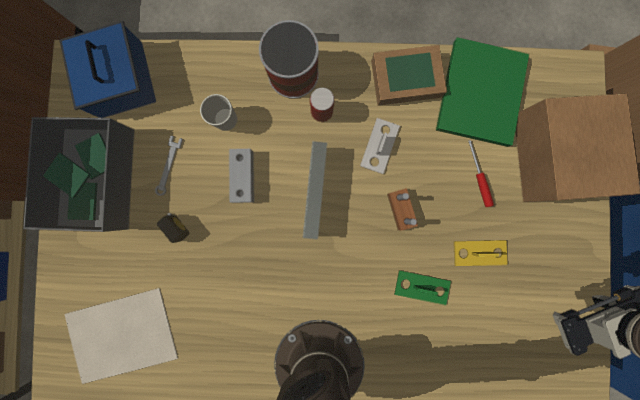

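View pics/scene0.png

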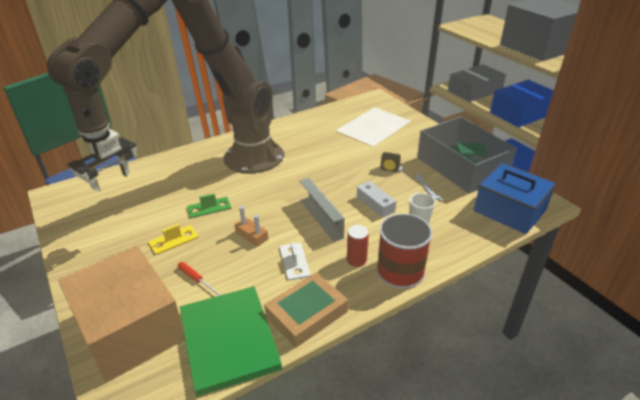

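Top view: the base is at (240,176) with sockets near (240,157) and (241,188). The rack is at (403,210), with pin tops near (404,195) and (410,222), and the channel is at (315,190).
There are three bracket-shaped things: silver (381,146), yellow (481,253) and green (423,287). Only the silver one is bare aluminium, so I'll confirm it with a crop.

Run:
```python
from h import *
t=dict(np.load("top.npz"))
cv2.imwrite("pics/crop1.png",cv2.resize(t["pixels"][105:245,220:440,::-1],None,fx=3.6,fy=3.6,interpolation=cv2.INTER_CUBIC))
for n,px,z in [("bracket",(380,146),4),("base",(240,175),50),("sA",(240,157),50),("sB",(241,188),50),("rack",(403,210),40),("p1",(404,195),108),("p2",(411,222),108),("chanN",(311,237),90),("chanF",(319,143),90)]:
    print(n,onplane(t,[px],z).round(),bydepth(t,[px]).round())
C=cloud(t)
def rect(m,n):
    c=max(cv2.findContours(m.astype(np.uint8),cv2.RETR_EXTERNAL,cv2.CHAIN_APPROX_NONE)[0],key=cv2.contourArea)
    print(n,cv2.minAreaRect(c)); return c
```

```text
bracket [[ 632. -163.    4.]] [[ 622. -154.   59.]]
base [[533. 234.  50.]] [[533. 233.  51.]]
sA [[584. 236.  50.]] [[589. 244.  15.]]
sB [[496. 230.  50.]] [[496. 229.  52.]]
rack [[ 447. -224.   40.]] [[ 447. -224.   39.]]
p1 [[ 485. -211.  108.]] [[ 485. -211.  109.]]
p2 [[ 415. -230.  108.]] [[ 415. -230.  108.]]
chanN [[369.  30.  90.]] [[369.  30.  91.]]
chanF [[620.  15.  90.]] [[620.  15.  92.]]
```

View pics/crop1.png

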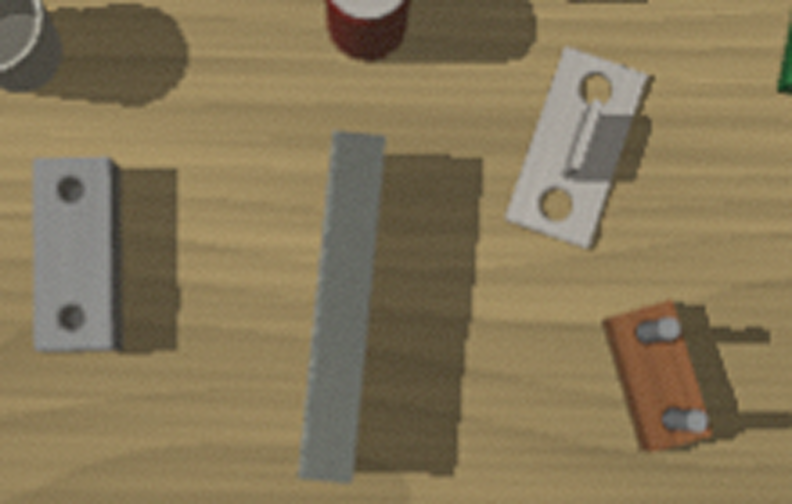

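The crop shows the silver bracket at top-view pixel (381,146): bare metal, two holes, upright fin. It's the one that fits, since the others are yellow and green. Next I'll check the hand-eye and plan the look poses.

```bash
cat >> h.py <<'E'
def plan(x,y,z,yaw):
    """shift (cm, tool axes) and yaw turn (deg) from present pose to a tool-down pose with tool x at yaw deg"""
    st=manip.observe(); Rc=R.from_quat(st["tcp_rot"]); 
    Rt=R.from_euler('z',yaw,degrees=True)*R.from_euler('x',180,degrees=True)
    print("t",round(st["t"],2),"pos",st["tool_pos"].round(1),"joint7",st["joints"].round(2),"shift cm",(Rc.inv().apply(np.array([x,y,z])-st["tool_pos"])/10).round(2),"turn deg",np.degrees((Rc.inv()*Rt).as_rotvec()).round(1))
E
python3 - <<'E'
from h import *
s=snap("wrist"); print(np.array(s["hand_eye"]).round(3),s["intrinsics"])
plan(430,-220,300,15)
E
```

```text
[[-0.00000e+00 -9.64000e-01 -2.65000e-01  7.20200e+01]
 [ 1.00000e+00 -0.00000e+00 -1.00000e-03 -3.30000e-02]
 [ 1.00000e-03 -2.65000e-01  9.64000e-01 -1.59197e+02]
 [ 0.00000e+00  0.00000e+00  0.00000e+00  1.00000e+00]] [[328.84164615   0.         324.66909383]
 [  0.         328.84164615 201.02388917]
 [  0.           0.           1.        ]]
t 0.15 pos [ 230.9 -580.4  226.1] joint7 [ 1.09  0.44  0.03  1.57 -0.01  1.13 -0.08] shift cm [ 31.82 -26.13  -7.36] turn deg [-0.1  0.   6.7]
```

>>> step_arm([
  [[1,32,-26,-2,0,0,6.7],[1,32,-26,-2,0,0,6.7],[1,32,-26,-2,0,0,6.7],[1,32,-26,-2,0,0,6.7],[1,32,-26,-2,0,0,6.7],[1,32,-26,-2,0,0,6.7],[1,32,-26,-2,0,0,6.7],[1,32,-26,-2,0,0,6.7],[1,32,-26,-2,0,0,6.7],[1,32,-26,-2,0,0,6.7]],
])

```text
t: 1.15
tool_pos: [433.4, -218.4, 246.8]
tcp_rot: [0.991, 0.133, 0.0, -0.0]
force: [0.2, -0.1, 0.5]
gripper_width: 91.6
gripper_force: 0.0
```

Run:
```python
from h import *
s=snap("wrist"); np.savez("w1",**{k:v for k,v in s.items() if k!="st"}); save(s,"w1.png"); plan(447,-220,250,15)
```

```text
t 1.2 pos [ 432.3 -220.5  246.6] joint7 [ 0.49  0.2  -0.16  1.86  0.04  1.08 -0.98] shift cm [ 1.43  0.33 -0.34] turn deg [0.  0.  0.1]
```

View pics/w1.png

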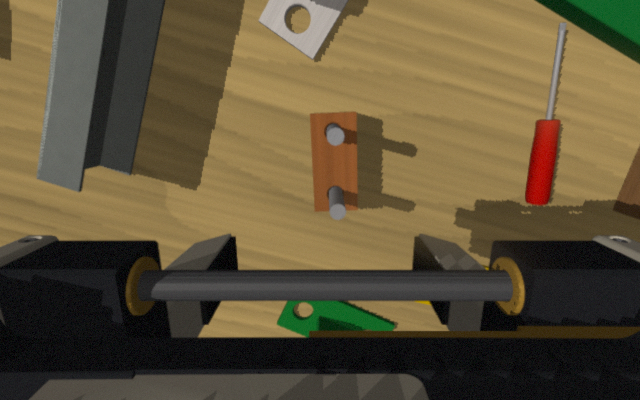

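The wrist view shows the rack at (335,160) with pin caps at about (335,137) and (338,211). The bracket's near end is at top centre, and the green decoy is below.

```bash
cat >> h.py <<'E'
def tri(s1,p1,s2,p2):
    o1,d1=rays(s1,[p1]); o2,d2=rays(s2,[p2]); d1=d1[0]/np.linalg.norm(d1); d2=d2[0]/np.linalg.norm(d2)
    k=np.linalg.lstsq(np.c_[d1,-d2],o2-o1,rcond=None)[0]; a=o1+k[0]*d1; b=o2+k[1]*d2
    return ((a+b)/2).round(1),round(float(np.linalg.norm(a-b)),1)
def caps(s,near,zlo,zhi,r):
    """centroid pixel of the depth points at a height near a place"""
    C=cloud(s); out=[]
    for x,y in near:
        m=(C[...,2]>zlo)&(C[...,2]<zhi)&(np.hypot(C[...,0]-x,C[...,1]-y)<r)
        v,u=np.nonzero(m); c,rad=cv2.minEnclosingCircle(np.c_[u,v].astype(np.float32)); out.append((np.array(c),rad,len(u),np.median(C[m],0).round(1)))
    return out
E
python3 - <<'E'
from h import *
t=dict(np.load("top.npz")); w=dict(np.load("w1.npz"))
n=[(485,-211),(415,-230)]
a=caps(t,n,98,118,14); b=caps(w,n,98,118,14)
for i in (0,1):
    print(a[i],b[i]); print(onplane(w,[b[i][0]],108).round(1),onplane(t,[a[i][0]],108).round(1),tri(t,a[i][0],w,b[i][0]))
E
```

```text
(array([405. , 196.5]), 3.3542017936706543, 36, array([ 482.2, -213.1,  109.3])) (array([334.8999939 , 135.69999695]), 9.741764068603516, 265, array([ 484.4, -213.2,  109.2]))
[[ 484.4 -213.4  108. ]] [[ 481.1 -213.5  108. ]] (array([ 482.7, -214.5,  100.5]), 2.8)
(array([412.5, 221.5]), 3.5356338024139404, 36, array([ 417.6, -234.3,  108.8])) (array([337.      , 210.222229]), 9.276373863220215, 253, array([ 418.2, -234.2,  108.9]))
[[ 418.1 -234.2  108. ]] [[ 416.4 -233.8  108. ]] (array([ 416.4, -235. ,  102.5]), 0.5)
```

```bash
python3 -c "
from h import *
plan(484.4,-213.4,68,17)"
```

```text
t 1.2 pos [ 432.3 -220.5  246.6] joint7 [ 0.49  0.2  -0.16  1.86  0.04  1.08 -0.98] shift cm [ 5.22  0.67 17.86] turn deg [ 0.   0.  -1.9]
```

>>> step_arm([
  [[1,5.2,0.7,5,0,0,-1.9],[1,5.2,0.7,8,0,0,-1.9],[1,5.2,0.7,10,0,0,-1.9],[1,5.2,0.7,12,0,0,-1.9],[1,5.2,0.7,14,0,0,-1.9],[1,5.2,0.7,16,0,0,-1.9],[1,5.2,0.7,17.8,0,0,-1.9],[1,5.2,0.7,17.8,0,0,-1.9],[1,5.2,0.7,17.8,0,0,-1.9]],
])

```text
t: 2.1
tool_pos: [483.6, -215.7, 68.7]
tcp_rot: [0.989, 0.146, -0.001, 0.0]
force: [-0.0, 0.5, -0.2]
gripper_width: 91.8
gripper_force: 0.0
```

>>> step_arm([
  [[-1,0,0,0,0,0,0],[-1,0,0,0,0,0,0],[-1,0,0,0,0,0,0],[-1,0,0,0,0,0,0],[-1,0,0,0,0,0,0],[-1,0,0,0,0,0,0],[-1,0,0,0,0,0,0],[-1,0,0,0,0,0,0],[-1,0,0,0,0,0,0],[-1,0,0,0,0,0,0]],
], newtons=30)

```text
t: 3.1
tool_pos: [484.3, -214.1, 68.7]
tcp_rot: [0.989, 0.147, -0.0, 0.0]
force: [-0.5, -0.0, -0.6]
gripper_width: 16.5
gripper_force: 0.0
```

>>> step_arm([
  [[-1,0,0,0,0,0,0],[-1,0,0,0,0,0,0],[-1,0,0,-1,0,0,0],[-1,0,0,-3,0,0,0],[-1,0,0,-6,0,0,0],[-1,0,0,-9,0,0,0],[-1,0,0,-12,0,0,0],[-1,0,0,-14,0,0,0],[-1,0,0,-14,0,0,0],[-1,0,0,-14,0,0,0]],
])

```text
t: 4.1
tool_pos: [484.1, -214.1, 208.8]
tcp_rot: [0.989, 0.147, 0.0, 0.0]
force: [0.0, 0.2, -2.3]
gripper_width: 15.5
gripper_force: 30.0
```

Run:
```python
from h import *
s=snap("wrist"); np.savez("w2",**{k:v for k,v in s.items() if k!="st"}); save(s,"w2.png"); print(s["st"]["gripper_width"],s["st"]["gripper_force"])
plan(480,233,209,0)
```

```text
15.51913957067742 29.999732673168182
t 4.15 pos [ 483.7 -214.   208. ] joint7 [ 0.45  0.31 -0.17  1.82  0.06  1.02 -1.02] shift cm [ 12.64 -42.87  -0.08] turn deg [-0.   0.1 16.9]
```

View pics/w2.png

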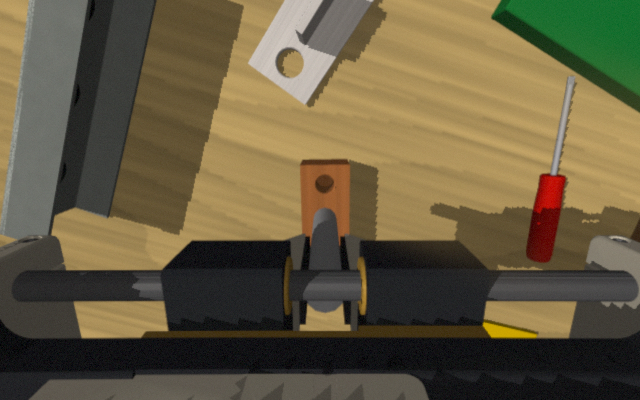

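In hand, the pin hangs straight: foot end near (323,212), with the emptied rack hole seen below it at (324,182). Next I go over the far socket to look at both.

```bash
python3 -c "
from h import *
plan(575,235,208,4)"
```

```text
t 4.15 pos [ 483.7 -214.   208. ] joint7 [ 0.45  0.31 -0.17  1.82  0.06  1.02 -1.02] shift cm [ 2.179e+01 -4.030e+01  1.000e-02] turn deg [-0.   0.1 12.9]
```

>>> step_arm([
  [[-1,2,-4,0,0,0,1],[-1,4,-8,0,0,0,2.5],[-1,6.5,-12,0,0,0,4],[-1,9,-16,0,0,0,5],[-1,11,-20,0,0,0,6.5],[-1,13,-24,0,0,0,8],[-1,15,-28,0,0,0,9],[-1,18,-33,0,0,0,11],[-1,20,-37,0,0,0,12],[-1,21.8,-40.3,0,0,0,12.9]],
])

```text
t: 5.15
tool_pos: [574.8, 237.9, 206.9]
tcp_rot: [0.999, 0.035, -0.001, 0.0]
force: [1.3, -0.2, -1.4]
gripper_width: 15.5
gripper_force: 30.0
```

>>> step_arm([
  [[-1,0,0,0,0,0,0],[-1,0,0,0,0,0,0],[-1,0,0,0,0,0,0],[-1,0,0,0,0,0,0]],
])

```text
t: 5.55
tool_pos: [575.8, 232.8, 208.2]
tcp_rot: [0.999, 0.034, -0.0, 0.001]
force: [0.8, 0.2, -1.0]
gripper_width: 15.5
gripper_force: 30.0
```

Run:
```python
from h import *
s=snap("wrist"); np.savez("w3",**{k:v for k,v in s.items() if k!="st"}); save(s,"w3.png")
plan(584,236,208,4)
```

```text
t 5.6 pos [575.9 233.  208.5] joint7 [-0.29  0.46 -0.27  1.59  0.13  1.11 -2.09] shift cm [ 0.83 -0.24  0.05] turn deg [ 0.1  0.  -0.1]
```

View pics/w3.png

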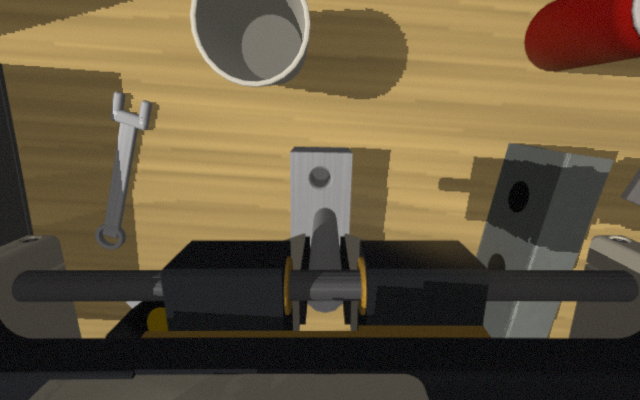

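Socket A shows at (319,177) on the base top and the held pin's foot end at (323,212). The cup is at top left and the channel at right, both clear.

```bash
cat >> h.py <<'E'
def hole(s,px,z,win=16):
    """centroid of the dark blob about px, put on height z"""
    g=cv2.cvtColor(s["pixels"],cv2.COLOR_RGB2GRAY); u,v=map(int,px)
    k=g[v-win:v+win,u-win:u+win]; _,m=cv2.threshold(k,0,255,cv2.THRESH_BINARY_INV+cv2.THRESH_OTSU)
    n,l,st,c=cv2.connectedComponentsWithStats(m); i=max(range(1,n),key=lambda j:st[j,4]-20*np.hypot(*(c[j]-win)))
    x,y,w,h,a=st[i]; p=np.array([u-win+x+(w-1)/2,v-win+y+(h-1)/2])
    return p,(w,h,a),onplane(s,[p],z).round(1)[0]
def proj(s,P):
    P=np.array(P,float).reshape(-1,3); Rm=np.array(s["rotation"]); 
    q=(P-s["position"])@Rm
    return cv2.projectPoints(q,np.zeros(3),np.zeros(3),np.array(s["intrinsics"],float),np.array(s["distortion"],float))[0].reshape(-1,2).round(1)
E
python3 - <<'E'
from h import *
w=dict(np.load("w3.npz")); t=dict(np.load("top.npz"))
a=hole(w,(319,177),50); b=hole(t,(239.5,157),50,8); c=hole(t,(239.5,193),50,8)
print(a,b,c,tri(w,a[0],t,b[0]))
C=cloud(w); m=(C[...,2]>44)&(C[...,2]<58)&(np.hypot(C[...,0]-535,C[...,1]-235)<110); print("top z",np.median(C[m][:,2]))
# base side edges in the top view
Ct=cloud(t); m=((Ct[...,2]>40)&(Ct[...,2]<60)&(np.hypot(Ct[...,0]-535,Ct[...,1]-235)<110)); c=max(cv2.findContours(m.astype(np.uint8),0,1)[0],key=cv2.contourArea); bx=cv2.boxPoints(cv2.minAreaRect(c)); print(onplane(t,bx,50).round(1), onplane(t,[bx.mean(0)],50).round(1))
# wrist: base edge far
w2=dict(np.load("w2.npz")); print("rack hole",hole(w2,(324,182),40), "exp foot",proj(w,[[575.9,233,147]]),proj(w2,[[484,-214,147]]))
for s,u0 in ((w,324),(w2,324)):
    g=cv2.cvtColor(s["pixels"],cv2.COLOR_RGB2GRAY)
    for v in range(204,236,3): print(v,g[v,u0-22:u0+22:2])
E
```

```text
(array([319.5, 177. ]), (np.int32(22), np.int32(21), np.int32(361)), array([584.3, 238.9,  50. ])) (array([239., 157.]), (np.int32(7), np.int32(7), np.int32(45)), array([583.4, 238.6,  50. ])) (array([239. , 192.5]), (np.int32(7), np.int32(8), np.int32(44)), array([483.7, 234.7,  50. ])) (array([583.8, 239. ,  47.8]), 0.2)
top z 51.155876224286885
[[605.5 267.8  50. ]
 [606.8 205.6  50. ]
 [458.1 200.1  50. ]
 [456.6 261.7  50. ]] [[531.4 233.7  50. ]]
rack hole (array([324., 184.]), (np.int32(19), np.int32(19), np.int32(278)), array([ 483.7, -213.1,   40. ])) exp foot [[325.  216.3]] [[325.  216.5]]
204 [151 151 151 148 149 152 151 151 152 151 147 148 148 146 150 149 149 147
 145 149 153 145]
207 [149 148 150 148 153 149 153 152 151 151 138 126 126 143 146 150 149 148
 145 151 154 144]
210 [152 150 149 148 150 153 155 150 124  95  90  76  72  68  73 119 145 149
 147 147 152 147]
213 [148 153 148 148 154 151 147 113 100  94  83  76  73  67  67  62  85 145
 145 150 152 148]
216 [150 152 149 149 148 150 127 107 100  94  85  77  73  70  67  65  65 134
 147 148 150 148]
219 [150 150 150 
[... 897 characters left out ...]
8  64  65  77 104
 104 100 110 107]
216 [105 104 103 105 106 105 112 111 109 101  93  82  77  68  65  60  64  94
 105 104 110 107]
219 [102  99 104 104 106 103 116 113 107 101  90  81  74  68  63  57  59  77
 101 104 105 109]
222 [108 100  99 105 105 105 111 110 102  87  68  64  59  61  61  59  61  68
 101 102 109 111]
225 [112  99 101 104 105 107 114 106  61  63  60  60  60  60  60  58  59  60
 102 103 109 112]
228 [110 100  99 101 104 106  96  59  57  62  59  65  62  58  59  59  59  61
  97 105 106 111]
231 [110 101 101 102 103 107  65  61  61  60  60  66  57  63  60  57  58  55
  97 103 111 111]
234 [ 82  74 100 100 106  76  55  59  60  59  60  59  59  59  57  61  58  56
  95 104 108  94]
```

```bash
cat >> h.py <<'E'
def pinaxis(s):
    """axis of the held pin in tool coordinates, from its lit front surface: circle of 8 mm radius per height"""
    from scipy.optimize import least_squares
    T=R.from_quat(s["tcp_rot"]).as_matrix(); q=(cloud(s)-s["tool_pos"])@T; v=s["depth"]>0
    m=v&(abs(q[...,0])<20)&(abs(q[...,1])<9)&(q[...,2]>6)&(q[...,2]<62); P=q[m]
    f=lambda a:np.hypot(P[:,0]-a[0]-a[1]*(P[:,2]-58),P[:,1]-a[2]-a[3]*(P[:,2]-58))-8
    r=least_squares(f,[0,0,0,0],loss="soft_l1"); print("pin foot x,y in tool",r.x[[0,2]].round(2),"lean x,y",r.x[[1,3]].round(3),"n",len(P),"rms",np.sqrt(np.mean(r.fun**2)).round(2),"zmax",np.percentile(P[:,2],99).round(1))
    return r.x
E
python3 - <<'E'
from h import *
s=snap("wrist"); st=s["st"]; s["tcp_rot"]=st["tcp_rot"]; s["tool_pos"]=st["tool_pos"]
pinaxis(s); print(st["tool_pos"])
a=hole(s,(319,177),50); print(a)
plan(584.2,238.9,208,3)
E
```

```text
pin foot x,y in tool [-0.91 -0.58] lean x,y [-0.    -0.002] n 692 rms 0.19 zmax 57.8
[575.9110726  233.03619724 208.49266791]
(array([319.5, 177. ]), (np.int32(22), np.int32(21), np.int32(368)), array([584.4, 239.2,  50. ]))
t 5.65 pos [575.9 233.3 208.7] joint7 [-0.29  0.46 -0.27  1.59  0.13  1.11 -2.09] shift cm [ 0.86 -0.5   0.07] turn deg [0.  0.  0.9]
```

>>> step_arm([
  [[-1,0.95,-0.45,2,0,0,0],[-1,0.95,-0.45,4,0,0,0],[-1,0.95,-0.45,6,0,0,0],[-1,0.95,-0.45,7.5,0,0,0],[-1,0.95,-0.45,8.5,0,0,0],[-1,0.95,-0.45,8.5,0,0,0],[-1,0.95,-0.45,8.5,0,0,0]],
])

```text
t: 6.35
tool_pos: [585.3, 240.0, 124.3]
tcp_rot: [0.999, 0.035, 0.0, -0.0]
force: [-0.0, -0.1, -1.2]
gripper_width: 15.2
gripper_force: 30.0
```

Run:
```python
from h import *
s=snap("wrist"); st=s["st"]; s["tcp_rot"]=st["tcp_rot"]; s["tool_pos"]=st["tool_pos"]
x=pinaxis(s); print(st["tool_pos"],R.from_quat(st["tcp_rot"]).as_matrix().round(4)[:,2])
cv2.imwrite("pics/w4.png",cv2.resize(s["pixels"][130:270,240:410,::-1],None,fx=4,fy=4))
print(proj(s,[[584.4,239.2,50]]))
```

```text
pin foot x,y in tool [-0.93 -0.55] lean x,y [ 0.    -0.001] n 692 rms 0.2 zmax 58.1
[585.27367782 240.02283956 124.26917624] [ 6.e-04  3.e-04 -1.e+00]
[[326.4 212.3]]
```

View pics/w4.png

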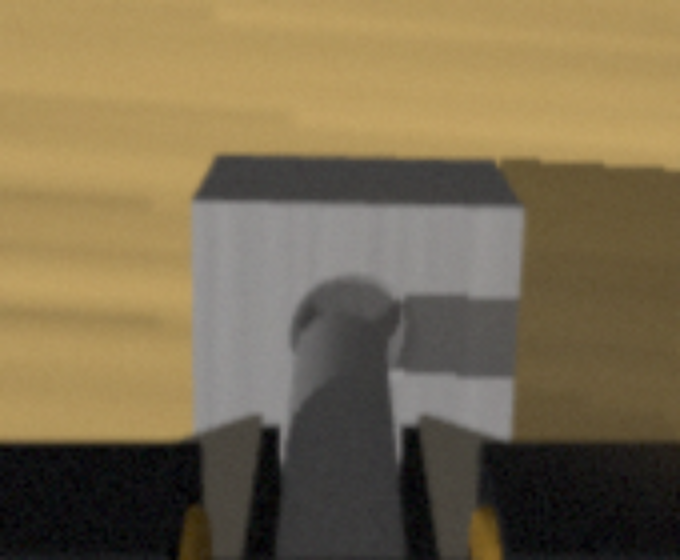

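The foot sits about 1 mm left of the socket centre (crop foot centre x≈344, hole ≈349). I'll nudge it +1 mm in tool y and lower.

>>> step_arm([
  [[-1,0,0.1,0,0,0,0],[-1,0,0.1,0.6,0,0,0],[-1,0,0.1,1.2,0,0,0],[-1,0,0.1,1.6,0,0,0],[-1,0,0.1,1.9,0,0,0],[-1,0,0.1,2.2,0,0,0],[-1,0,0.1,2.5,0,0,0]],
])

```text
t: 7.1
tool_pos: [585.0, 239.0, 98.4]
tcp_rot: [0.999, 0.035, -0.0, 0.0]
force: [0.9, 0.7, -1.9]
gripper_width: 15.4
gripper_force: 30.0
```

It's inside the socket with little force. I'll lower it on and release.

>>> step_arm([
  [[-1,0,0,0.7,0,0,0],[-1,0,0,1.4,0,0,0],[-1,0,0,2.1,0,0,0],[-1,0,0,2.7,0,0,0],[-1,0,0,2.7,0,0,0],[-0.5,0,0,2.7,0,0,0],[-0.2,0,0,2.7,0,0,0],[0,0,0,2.7,0,0,0],[0,0,0,2.7,0,0,0]],
])

```text
t: 8.0
tool_pos: [585.2, 239.1, 71.9]
tcp_rot: [0.999, 0.035, 0.0, -0.0]
force: [-0.6, -0.2, 0.4]
gripper_width: 42.2
gripper_force: 0.0
```

>>> step_arm([
  [[0.2,0,0,0,0,0,0],[0.4,0,0,0,0,0,0],[1,0,0,-2,0,0,0],[1,0,0,-5,0,0,0],[1,0,0,-9,0,0,0],[1,0,0,-13,0,0,0],[1,0,0,-15,0,0,0],[1,0,0,-15,0,0,0],[1,0,0,-15,0,0,0]],
])

```text
t: 8.9
tool_pos: [585.0, 238.9, 221.8]
tcp_rot: [0.999, 0.035, 0.0, -0.0]
force: [0.1, -0.2, -0.4]
gripper_width: 91.9
gripper_force: 0.0
```

Run:
```python
from h import *
s=snap("wrist"); np.savez("w5",**{k:v for k,v in s.items() if k!="st"}); save(s,"w5.png")
print([(c[1:]) for c in caps(s,[(584,239)],100,125,16)], s["st"]["gripper_width"])
w=dict(np.load("w2.npz"))
plan(418.1,-234.2,208,17)
```

```text
[(10.180261611938477, 304, array([585.5, 239.6, 110.9]))] 91.93745776902956
t 8.95 pos [584.5 238.7 220.8] joint7 [-0.29  0.47 -0.27  1.54  0.13  1.15 -2.09] shift cm [-19.9   46.01   1.33] turn deg [  0.    0.1 -13. ]
```

Pin one is home: its cap stands at (585.5, 239.6), height about 110. Back for pin two.

>>> step_arm([
  [[1,-2,4.6,0,0,0,-1.5],[1,-4,9.2,0,0,0,-3],[1,-6,13.8,0,0,0,-4.5],[1,-8,18.4,0,0,0,-6],[1,-10,23,0,0,0,-7.5],[1,-12,27.6,0,0,0,-9],[1,-14,32.2,0,0,0,-10],[1,-16,36.8,0,0,0,-11],[1,-18,41.4,0,0,0,-12],[1,-19.9,46,0.5,0,0,-13]],
])

```text
t: 9.95
tool_pos: [417.5, -234.0, 216.2]
tcp_rot: [0.989, 0.148, -0.0, -0.0]
force: [1.3, -1.4, 0.0]
gripper_width: 91.7
gripper_force: 0.0
```

>>> step_arm([
  [[1,0,0,0,0,0,0],[1,0,0,0,0,0,0],[1,0,0,0,0,0,0]],
])

```text
t: 10.25
tool_pos: [419.1, -231.0, 216.1]
tcp_rot: [0.989, 0.148, -0.0, -0.001]
force: [0.5, 0.7, 0.4]
gripper_width: 92.2
gripper_force: 0.0
```

Run:
```python
from h import *
s=snap("wrist"); c=caps(s,[(418,-234)],98,120,14)[0]; p=onplane(s,[c[0]],108)[0]; print(c,p.round(1))
plan(p[0],p[1],68,17)
```

```text
(array([329.        , 201.52380371]), 10.52391529083252, 314, array([ 418.1, -234.4,  109. ])) [ 418.1 -234.6  108. ]
t 10.3 pos [ 419.4 -230.8  216.4] joint7 [ 0.5   0.22 -0.13  1.92  0.03  1.01 -0.91] shift cm [-0.23  0.34 14.84] turn deg [-0.1  0.   0.1]
```

>>> step_arm([
  [[1,-0.2,0.3,3,0,0,0],[1,-0.2,0.3,6,0,0,0],[1,-0.2,0.3,9,0,0,0],[1,-0.2,0.3,12,0,0,0],[1,-0.2,0.3,14.2,0,0,0],[1,-0.2,0.3,14.8,0,0,0],[0,-0.2,0.3,14.8,0,0,0],[-0.2,-0.2,0.3,14.8,0,0,0],[-0.4,-0.2,0.3,14.8,0,0,0]],
])

```text
t: 11.2
tool_pos: [419.0, -236.0, 70.1]
tcp_rot: [0.989, 0.148, 0.001, 0.001]
force: [-0.1, 0.4, 0.2]
gripper_width: 72.1
gripper_force: 0.0
```

>>> step_arm([
  [[-1,0,0,0,0,0,0],[-1,0,0,0,0,0,0],[-1,0,0,0,0,0,0],[-1,0,0,0,0,0,0],[-1,0,0,0,0,0,0],[-1,0,0,0,0,0,0],[-1,0,0,0,0,0,0],[-1,0,0,0,0,0,0]],
], newtons=30)

```text
t: 12.0
tool_pos: [418.0, -235.9, 68.8]
tcp_rot: [0.989, 0.148, -0.0, 0.0]
force: [-0.6, 0.9, -1.0]
gripper_width: 15.3
gripper_force: 30.0
```

>>> step_arm([
  [[-1,0,0,-1,0,0,0],[-1,0,0,-3,0,0,0],[-1,0,0,-6,0,0,0],[-1,0,0,-9,0,0,0],[-1,0,0,-12,0,0,0],[-1,0,0,-14,0,0,0],[-1,0,0,-14,0,0,0]],
])

```text
t: 12.7
tool_pos: [419.5, -236.5, 212.2]
tcp_rot: [0.989, 0.148, 0.002, 0.002]
force: [-0.5, -0.2, -1.7]
gripper_width: 15.9
gripper_force: 30.0
```

Run:
```python
from h import *
s=snap("wrist"); st=s["st"]; s["tcp_rot"]=st["tcp_rot"]; s["tool_pos"]=st["tool_pos"]
x=pinaxis(s)
plan(484.2,234.5,208.5,4)
```

```text
pin foot x,y in tool [-1.   -0.71] lean x,y [-0.001 -0.004] n 685 rms 0.2 zmax 57.9
t 12.75 pos [ 418.6 -236.1  210.4] joint7 [ 0.51  0.22 -0.13  1.93  0.03  0.99 -0.91] shift cm [ 20.03 -43.09   0.14] turn deg [ 0.1 -0.1 13. ]
```

>>> step_arm([
  [[-1,2,-4.3,0,0,0,1.5],[-1,4,-8.6,0,0,0,3],[-1,6,-13,0,0,0,4.5],[-1,8,-17.2,0,0,0,6],[-1,10,-21.5,0,0,0,7.5],[-1,12,-26,0,0,0,9],[-1,14,-30,0,0,0,10],[-1,16,-34.4,0,0,0,11],[-1,18,-39,0,0,0,12],[-1,20,-43,0,0,0,13]],
])

```text
t: 13.75
tool_pos: [482.5, 236.0, 207.7]
tcp_rot: [0.999, 0.035, -0.001, 0.0]
force: [0.3, -0.1, -1.8]
gripper_width: 15.1
gripper_force: 30.0
```

>>> step_arm([
  [[-1,0,0,0,0,0,0],[-1,0,0,0,0,0,0],[-1,0,0,0,0,0,0],[-1,0,0,0,0,0,0],[-1,0,0,0,0,0,0]],
])

```text
t: 14.25
tool_pos: [483.7, 232.4, 208.8]
tcp_rot: [0.999, 0.034, 0.0, 0.0]
force: [-0.4, -0.1, -1.9]
gripper_width: 15.5
gripper_force: 30.0
```

Run:
```python
from h import *
s=snap("wrist"); st=s["st"]; s["tcp_rot"]=st["tcp_rot"]; s["tool_pos"]=st["tool_pos"]
x=pinaxis(s); g=proj(s,[[484.2,235,50]])[0]; a=hole(s,g,50); print(g,a)
T=R.from_quat(st["tcp_rot"]); q=T.inv().apply(a[2]-st["tool_pos"]); print("move tool cm",((q[:2]-x[[0,2]])/10).round(2)); plan(*a[2][:2],124,3)
```

```text
pin foot x,y in tool [-1.11 -0.73] lean x,y [-0.    -0.004] n 690 rms 0.2 zmax 57.5
[322.7 185.2] (array([323., 185.]), (np.int32(21), np.int32(21), np.int32(351)), array([484.4, 234.7,  50. ]))
move tool cm [ 0.2  -0.16]
t 14.3 pos [483.7 232.7 208.9] joint7 [-0.27  0.34 -0.37  1.79  0.14  1.04 -2.19] shift cm [ 0.08 -0.2   8.49] turn deg [ 0.  -0.   0.9]
```

>>> step_arm([
  [[-1,0.2,-0.2,2,0,0,0],[-1,0.2,-0.2,4,0,0,0],[-1,0.2,-0.2,6,0,0,0],[-1,0.2,-0.2,7.5,0,0,0],[-1,0.2,-0.2,8.5,0,0,0],[-1,0.2,-0.2,8.5,0,0,0],[-1,0.2,-0.2,8.5,0,0,0]],
])

```text
t: 15.0
tool_pos: [485.7, 236.0, 124.3]
tcp_rot: [0.999, 0.035, 0.0, -0.0]
force: [-0.4, 0.3, -1.1]
gripper_width: 15.2
gripper_force: 30.0
```

Run:
```python
from h import *
plan(485.4,234.5,98,4)
```

```text
t 15.0 pos [485.7 236.  124.3] joint7 [-0.29  0.44 -0.35  1.88  0.19  0.86 -2.24] shift cm [-0.04  0.15  2.63] turn deg [-0. -0. -0.]
```

>>> step_arm([
  [[-1,0,0.15,0,0,0,0],[-1,0,0.15,0.6,0,0,0],[-1,0,0.15,1.2,0,0,0],[-1,0,0.15,1.6,0,0,0],[-1,0,0.15,1.9,0,0,0],[-1,0,0.15,2.2,0,0,0],[-1,0,0.15,2.5,0,0,0]],
])

```text
t: 15.7
tool_pos: [485.4, 234.3, 98.5]
tcp_rot: [0.999, 0.035, -0.0, 0.0]
force: [-0.5, -1.9, -0.0]
gripper_width: 15.1
gripper_force: 30.0
```

>>> step_arm([
  [[-1,0,0,0.7,0,0,0],[-1,0,0,1.4,0,0,0],[-1,0,0,2.1,0,0,0],[-1,0,0,2.7,0,0,0],[-1,0,0,2.7,0,0,0],[-0.5,0,0,2.7,0,0,0],[-0.2,0,0,2.7,0,0,0],[0,0,0,2.7,0,0,0],[0,0,0,2.7,0,0,0]],
])

```text
t: 16.6
tool_pos: [485.7, 234.6, 72.1]
tcp_rot: [0.999, 0.035, 0.0, -0.0]
force: [-0.2, 0.0, 0.1]
gripper_width: 41.8
gripper_force: 0.0
```

>>> step_arm([
  [[0.2,0,0,0,0,0,0],[0.4,0,0,0,0,0,0],[1,0,0,-2,0,0,0],[1,0,0,-5,0,0,0],[1,0,0,-9,0,0,0],[1,0,0,-13,0,0,0],[1,0,0,-17,0,0,0],[1,0,0,-17,0,0,0],[1,0,0,-17,0,0,0]],
])

```text
t: 17.5
tool_pos: [485.9, 234.6, 242.6]
tcp_rot: [0.999, 0.035, 0.001, -0.0]
force: [0.1, -1.0, -0.7]
gripper_width: 92.1
gripper_force: 0.0
```

Run:
```python
from h import *
s=snap("wrist")
for c in caps(s,[(584,239),(484.4,234.7)],100,125,16): print(c, onplane(s,[c[0]],110).round(1))
# bracket from the top view: plate outline and fin
t=dict(np.load("top.npz")); C=cloud(t); near=np.hypot(C[...,0]-625,C[...,1]+160)<120
hs=cv2.cvtColor(t["pixels"],cv2.COLOR_RGB2HSV); m=near&(hs[...,1]<50)&(hs[...,2]>120)&(C[...,2]<80)
c=max(cv2.findContours(cv2.morphologyEx(m.astype(np.uint8),cv2.MORPH_CLOSE,np.ones((9,9))),0,1)[0],key=cv2.contourArea); b=cv2.boxPoints(cv2.minAreaRect(c)); print(onplane(t,b,8).round(1),onplane(t,[b.mean(0)],8).round(1))
plan(600,-160,240,-20)
```

```text
(array([327.5       ,  77.09999847]), 10.210880279541016, 308, array([584.6, 239.7, 111.1])) [[584.7 239.8 110. ]]
(array([325.       , 193.1388855]), 9.355278015136719, 261, array([485.4, 235. , 110.9])) [[485.2 235.  110. ]]
[[ 572.1 -104.     8. ]
 [ 716.5 -150.3    8. ]
 [ 694.6 -218.4    8. ]
 [ 550.7 -171.5    8. ]] [[ 633.1 -160.9    8. ]]
t 17.55 pos [485.2 234.2 241.4] joint7 [-0.26  0.31 -0.37  1.74  0.13  1.11 -2.17] shift cm [ 8.71 40.12  0.15] turn deg [ 0.  0. 24.]
```

Both pins are home, with caps at (584.7,239.8) and (485.2,235.0), z about 110. Now the bracket.

>>> step_arm([
  [[1,1,4,0,0,0,2.3],[1,2,8,0,0,0,4.6],[1,3,12,0,0,0,7],[1,4,16,0,0,0,9.2],[1,5,20,0,0,0,11.5],[1,6,24,0,0,0,14],[1,7,28,0,0,0,16],[1,7.5,32,0,0,0,18.5],[1,8,36,0,0,0,20],[1,8.7,40,0,0,0,21.8]],
])

```text
t: 18.55
tool_pos: [599.2, -160.1, 239.8]
tcp_rot: [0.988, -0.155, -0.002, 0.0]
force: [0.8, -0.0, 0.2]
gripper_width: 92.2
gripper_force: 0.0
```

>>> step_arm([
  [[1,0,0,0,0,0,0],[1,0,0,0,0,0,0],[1,0,0,0,0,0,0],[1,0,0,0,0,0,0],[1,0,0,0,0,0,0],[1,0,0,0,0,0,0]],
])

```text
t: 19.15
tool_pos: [600.2, -157.7, 242.0]
tcp_rot: [0.988, -0.154, 0.0, -0.0]
force: [-0.4, -0.2, 0.7]
gripper_width: 91.4
gripper_force: 0.0
```

Run:
```python
from h import *
s=snap("wrist"); np.savez("w6",**{k:v for k,v in s.items() if k!="st"}); save(s,"w6.png")
C=cloud(s); print("plate z",[C[v,u].round(1) for u,v in proj(s,[[580,-120,8],[690,-190,8]]).round().astype(int)])
m=(C[...,2]>48)&(C[...,2]<70)&(np.hypot(C[...,0]-633,C[...,1]+161)<60); P=C[m]; c=P.mean(0); e=np.linalg.svd(P[:,:2]-c[:2])[2][0] if len(P)<5000 else None
v,u=np.nonzero(m); r=cv2.minAreaRect(np.c_[u,v].astype(np.float32)); b=cv2.boxPoints(r); print("fin",c.round(1),len(P),e,np.degrees(np.arctan2(e[1],e[0])),onplane(s,b,58).round(1).tolist(),onplane(s,[b.mean(0)],58).round(1))
print("proj bracket",proj(s,[[633,-161,8]])); plan(633,-161,240,-18)
```

```text
plate z [array([ 580.7, -121.1,   10. ]), array([ 689.4, -190.3,    9.8])]
fin [ 636.2 -161.2   59. ] 408 [-0.94713356  0.32083955] 161.28629535712304 [[609.1, -148.8, 58.0], [662.8, -166.5, 58.0], [660.7, -173.2, 58.0], [606.9, -155.9, 58.0]] [[ 635.5 -161.3   58. ]]
proj bracket [[319.8 145. ]]
t 19.2 pos [ 600.3 -157.9  242. ] joint7 [ 0.26  0.42 -0.13  1.55  0.06  1.17 -1.76] shift cm [ 3.21 -0.7   0.2 ] turn deg [-0.  -0.   0.2]
```

View pics/w6.png

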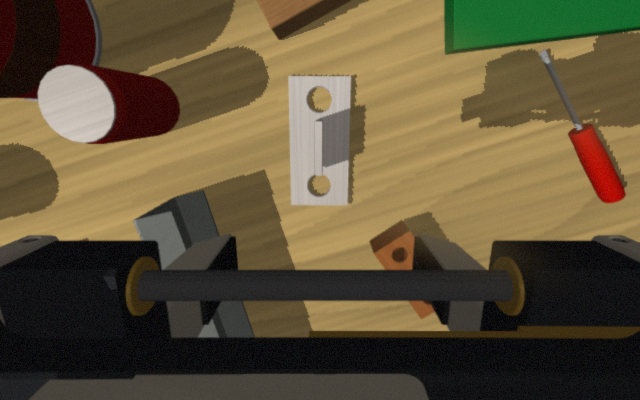

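The silver bracket is at (320,140) with its fin along (318,150) and holes at (319,98) and (319,184). The space around it is clear, so I descend and grip.

```bash
python3 -c "
from h import *
plan(635.5,-161.3,22,-18.4)"
```

```text
t 19.2 pos [ 600.3 -157.9  242. ] joint7 [ 0.26  0.42 -0.13  1.55  0.06  1.17 -1.76] shift cm [ 3.46 -0.75 22.  ] turn deg [-0.  -0.   0.6]
```

>>> step_arm([
  [[1,3.5,-0.7,3,0,0,0.6],[1,3.5,-0.7,7,0,0,0.6],[1,3.5,-0.7,11,0,0,0.6],[1,3.5,-0.7,14,0,0,0.6],[1,3.5,-0.7,17,0,0,0.6],[1,3.5,-0.7,19,0,0,0.6],[0.5,3.5,-0.7,20.5,0,0,0.6],[0,3.5,-0.7,21.5,0,0,0.6],[-0.2,3.5,-0.7,22,0,0,0.6],[-0.4,3.5,-0.7,22,0,0,0.6]],
])

```text
t: 20.2
tool_pos: [635.8, -162.5, 21.9]
tcp_rot: [0.987, -0.16, 0.0, 0.0]
force: [-0.8, 0.2, -0.4]
gripper_width: 64.1
gripper_force: 0.0
```

>>> step_arm([
  [[-1,0,0,0,0,0,0],[-1,0,0,0,0,0,0],[-1,0,0,0,0,0,0],[-1,0,0,0,0,0,0],[-1,0,0,0,0,0,0],[-1,0,0,0,0,0,0],[-1,0,0,0,0,0,0],[-1,0,0,0,0,0,0],[-1,0,0,0,0,0,0]],
], newtons=40)

```text
t: 21.1
tool_pos: [635.7, -162.5, 21.9]
tcp_rot: [0.987, -0.16, 0.0, -0.0]
force: [0.6, 0.8, 0.4]
gripper_width: 7.7
gripper_force: 40.0
```

>>> step_arm([
  [[-1,0,0,-1,0,0,0],[-1,0,0,-3,0,0,0],[-1,0,0,-6,0,0,0],[-1,0,0,-9,0,0,0],[-1,0,0,-12,0,0,0],[-1,0,0,-15,0,0,0],[-1,0,0,-16.5,0,0,0],[-1,0,0,-16.5,0,0,0],[-1,0,0,-16.5,0,0,0]],
])

```text
t: 22.0
tool_pos: [635.2, -162.5, 186.5]
tcp_rot: [0.987, -0.16, -0.0, 0.0]
force: [0.4, 0.8, -3.1]
gripper_width: 7.5
gripper_force: 40.0
```

Run:
```python
from h import *
print(manip.observe()["gripper_width"]); plan(534.5,236.8,187,2.5)
```

```text
7.510160857863848
t 22.0 pos [ 635.2 -162.5  186.5] joint7 [ 0.25  0.52 -0.12  1.53  0.07  1.09 -1.78] shift cm [-22.16 -34.71  -0.04] turn deg [  0.    0.  -20.9]
```

>>> step_arm([
  [[-1,-0.5,-1,0,0,0,-0.5],[-1,-1.5,-2.5,0,0,0,-1.5],[-1,-3,-4.5,0,0,0,-2.5],[-1,-4.5,-7,0,0,0,-4],[-1,-6,-9.5,0,0,0,-5.5],[-1,-7.5,-12,0,0,0,-7],[-1,-9,-14,0,0,0,-8.5],[-1,-10,-16,0,0,0,-9.5],[-1,-11,-17.2,0,0,0,-10],[-1,-11.2,-17.5,0,0,0,-10.5]],
])

```text
t: 23.0
tool_pos: [583.4, 41.8, 186.7]
tcp_rot: [0.998, -0.067, -0.0, -0.0]
force: [0.3, 1.0, -2.8]
gripper_width: 7.8
gripper_force: 40.0
```

Run:
```python
from h import *
plan(534.5,236.8,187,2.5)
```

```text
t 23.0 pos [583.4  41.8 186.7] joint7 [-0.01  0.42 -0.22  1.71  0.1   1.02 -1.96] shift cm [-7.440e+00 -1.868e+01 -1.000e-02] turn deg [ -0.    0.1 -10.2]
```

>>> step_arm([
  [[-1,-0.4,-1,0,0,0,-0.5],[-1,-1,-2.5,0,0,0,-1.5],[-1,-2,-4.5,0,0,0,-2.5],[-1,-3,-7,0,0,0,-4],[-1,-4,-9.5,0,0,0,-5.5],[-1,-5,-12,0,0,0,-7],[-1,-6,-14.5,0,0,0,-8.5],[-1,-6.8,-16.5,0,0,0,-9.5],[-1,-7.3,-18.2,0,0,0,-10],[-1,-7.4,-18.7,0,0,0,-10.2]],
])

```text
t: 24.0
tool_pos: [536.3, 236.9, 186.9]
tcp_rot: [1.0, 0.022, -0.0, -0.001]
force: [-0.6, 0.5, -2.7]
gripper_width: 7.6
gripper_force: 40.0
```

>>> step_arm([
  [[-1,0,0,0,0,0,0],[-1,0,0,0,0,0,0],[-1,0,0,0,0,0,0],[-1,0,0,0,0,0,0]],
])

```text
t: 24.4
tool_pos: [537.4, 233.1, 186.8]
tcp_rot: [1.0, 0.019, 0.0, 0.0]
force: [0.1, -0.2, -2.2]
gripper_width: 8.3
gripper_force: 40.0
```

Run:
```python
from h import *
s=snap("wrist"); np.savez("w7",tool_pos=s["st"]["tool_pos"],tcp_rot=s["st"]["tcp_rot"],**{k:v for k,v in s.items() if k!="st"}); save(s,"w7.png")
plan(534.5,236.8,187,2.5)
```

```text
t 24.45 pos [537.4 233.4 186.9] joint7 [-0.28  0.43 -0.3   1.7   0.15  1.03 -2.17] shift cm [-0.27 -0.35 -0.01] turn deg [ 0.  -0.  -0.3]
```

View pics/w7.png

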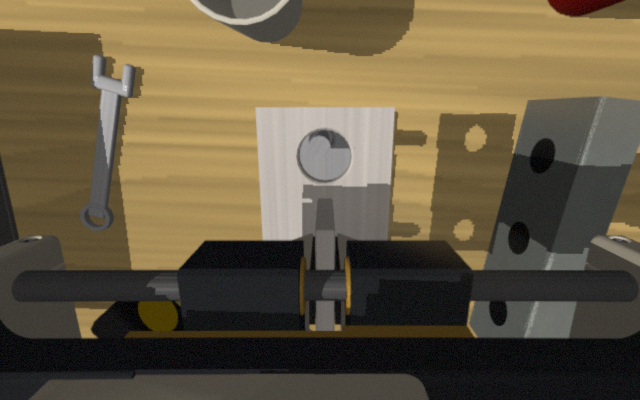

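The bracket is held over the base: plate at (325,170), far hole at (325,154) with a pin seen through it. I'll measure tilt, yaw and hole offset.

```bash
cat >> h.py <<'E'
def held(s):
    T=R.from_quat(s["tcp_rot"]).as_matrix(); C=cloud(s); q=(C-s["tool_pos"])@T; v=s["depth"]>0
    m=v&(abs(q[...,1])<38)&(q[...,0]>15)&(q[...,0]<95)&(abs(q[...,2]-13)<7)
    P=C[m]; A=np.c_[P[:,:2],np.ones(len(P))]; k=np.linalg.lstsq(A,P[:,2],rcond=None)[0]
    zt=np.median(P[:,2]); print("plate top z",zt.round(1),"slope",k[:2].round(4),"n",len(P))
    cs,h=cv2.findContours(m.astype(np.uint8),cv2.RETR_CCOMP,cv2.CHAIN_APPROX_NONE)
    inner=[c for i,c in enumerate(cs) if h[0,i,3]>=0 and cv2.contourArea(c)>300]
    W=[onplane(s,c[:,0,:].astype(float),zt)[:,:2] for c in inner]
    for w in W:
        (x,y),r=cv2.minEnclosingCircle(w.astype(np.float32)); print("hole",round(x,1),round(y,1),"r",round(r,1),"mean",w.mean(0).round(1))
    # plate outline in tool coords: sides and far end
    E=q[m]; side=[]
    for a in np.arange(35,85,5):
        r=E[abs(E[:,0]-a)<2][:,1]; side.append((a,r.min(),r.max()))
    side=np.array(side); mid=side[:,1:].mean(1); f=np.polyfit(side[:,0],mid,1); far=np.percentile(E[abs(E[:,1])<25][:,0],99.5)
    print("midline slope in tool deg",np.degrees(np.arctan(f[0])).round(2),"y at 0",f[1].round(1),"width",(side[:,2]-side[:,1]).mean().round(1),"far end x",far.round(1))
E
python3 - <<'E'
from h import *
s=dict(np.load("w7.npz")); held(s)
print(s["tool_pos"],caps(s,[(584.5,239.3)],100,120,16)[0])
n=snap("top"); 
for c in caps(n,[(584.5,239.3)],100,125,14)[:0]: print(c)
E
```

```text
plate top z 174.2 slope [-0.0013  0.0012] n 12449
hole 586.8 235.5 r 14.0 mean [587.  235.5]Traceback (most recent call last):
  File "<stdin>", line 2, in <module>
  File "h.py", line 73, in held
    r=E[abs(E[:,0]-a)<2][:,1]; side.append((a,r.min(),r.max()))
                                              ~~~~~^^
    return umr_minimum(a, axis, None, out, keepdims, initial, where)
ValueError: zero-size array to reduction operation minimum which has no identity
```

```bash
sed -i 's/np.arange(35,85,5)/np.arange(38,68,3)/' h.py
python3 - <<'E'
from h import *
s=dict(np.load("w7.npz")); held(s)
plan(534.9,236.9,145,2.5)
E
```

```text
plate top z 174.2 slope [-0.0013  0.0012] n 12449
hole 586.8 235.5 r 14.0 mean [587.  235.5]
midline slope in tool deg -0.15 y at 0 -0.4 width 70.0 far end x 73.6
t 24.45 pos [537.4 233.4 186.9] joint7 [-0.28  0.43 -0.3   1.7   0.15  1.03 -2.17] shift cm [-0.23 -0.36  4.19] turn deg [ 0.  -0.  -0.3]
```

>>> step_arm([
  [[-1,-0.2,-0.35,0,0,0,-0.3],[-1,-0.2,-0.35,0.5,0,0,-0.3],[-1,-0.2,-0.35,1.2,0,0,-0.3],[-1,-0.2,-0.35,2,0,0,-0.3],[-1,-0.2,-0.35,2.8,0,0,-0.3],[-1,-0.2,-0.35,3.5,0,0,-0.3],[-1,-0.2,-0.35,4,0,0,-0.3],[-1,-0.2,-0.35,4.2,0,0,-0.3],[-1,-0.2,-0.35,4.2,0,0,-0.3],[-1,-0.2,-0.35,4.2,0,0,-0.3]],
])

```text
t: 25.45
tool_pos: [535.1, 237.8, 145.1]
tcp_rot: [1.0, 0.023, 0.0, -0.0]
force: [0.9, -0.2, -2.8]
gripper_width: 7.9
gripper_force: 40.0
```

>>> step_arm([
  [[-1,0,0,0,0,0,0],[-1,0,0,0,0,0,0],[-1,0,0,0,0,0,0],[-1,0,0,0,0,0,0],[-1,0,0,0,0,0,0],[-1,0,0,0,0,0,0]],
])

```text
t: 26.05
tool_pos: [534.9, 237.7, 144.9]
tcp_rot: [1.0, 0.023, 0.0, 0.0]
force: [0.4, 0.7, -3.3]
gripper_width: 7.4
gripper_force: 40.0
```

Run:
```python
from h import *
s=snap("wrist"); s["tool_pos"]=s["st"]["tool_pos"]; s["tcp_rot"]=s["st"]["tcp_rot"]; save(s,"w8.png"); held(s)
C=cloud(s); m=(C[...,2]>103)&(C[...,2]<119)&(np.hypot(C[...,0]-584.5,C[...,1]-239.3)<12); print("pin cap in hole",C[m].mean(0).round(1),m.sum())
plan(534.9,236.9,145,2.5)
cv2.imwrite("pics/w8c.png",cv2.resize(s["pixels"][100:280,200:450,::-1],None,fx=3,fy=3))
```

```text
plate top z 132.2 slope [-0.0018  0.0019] n 12461
hole 584.3 240.4 r 14.0 mean [584.5 240.4]
midline slope in tool deg -0.25 y at 0 -0.3 width 70.0 far end x 73.6
pin cap in hole [584.8 239.4 111.1] 607
t 26.1 pos [534.9 237.7 144.8] joint7 [-0.3   0.47 -0.3   1.75  0.17  0.94 -2.19] shift cm [-0.    0.08 -0.02] turn deg [0.  0.  0.1]
```

View pics/w8c.png

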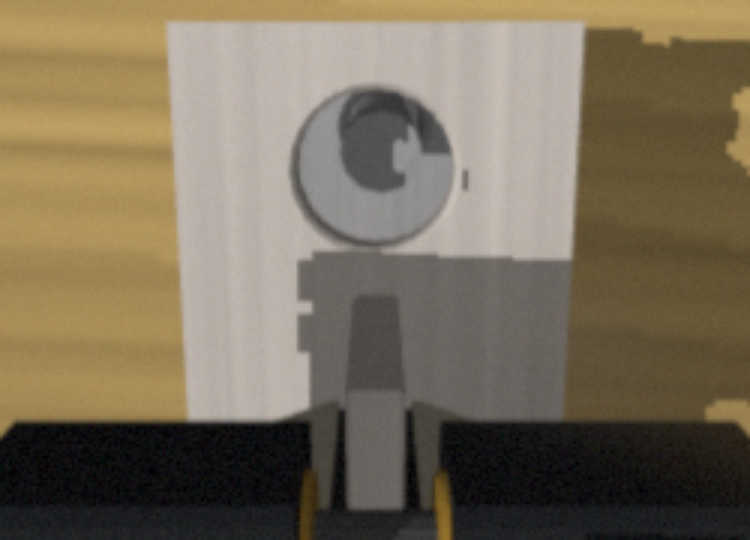

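The pin cap shows inside the far hole, about 1 mm off centre, and the plate is level with its underside at about 123 mm. I'll nudge +1 mm in tool y, settle and hand in.

>>> step_arm([
  [[-1,0,0.1,0,0,0,0],[-1,0,0.1,0,0,0,0],[-1,0,0.1,0,0,0,0],[-1,0,0.1,0,0,0,0],[-1,0,0.1,0,0,0,0],[-1,0,0.1,0,0,0,0],[-1,0,0.1,0,0,0,0],[-1,0,0.1,0,0,0,0]],
])

```text
t: 26.9
tool_pos: [535.0, 236.7, 144.9]
tcp_rot: [1.0, 0.023, 0.0, 0.0]
force: [0.5, 0.4, -3.0]
gripper_width: 7.9
gripper_force: 40.0
```

```bash
python3 -c "
from h import *
print(manip.finish_job())"
```

```text
the job is handed in; nothing more can be done
None
```

I handed the job in at about 27 s, with no verdict returned: both pins stand in the sockets, and the gripper holds the bracket level, lined up over them to within about 1 mm, its underside about 13 mm above the pin tops.

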